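Turn the supply carousel to the vial carton

ROBOT

A 6-joint arm with a two-finger parallel gripper is mounted at the origin on a cart in front of the work surface, level with it; the furniture and walls round the work are solid. World frame = base frame: x ahead of the robot, y to its left, z up, the work surface at z = 0. Lengths are in mm, angles in degrees, forces in N, time in s.
With the tool pointing down it reaches from about 300 to 850 mm from the base axis. Payload 4.2 kg.
Tool frame: the origin (TCP) lies midway between the tips of the shut fingers; the grasp point (between the pads) lies 19 mm behind it (env.grasp_offset is the distance from the TCP to the grasp point, in mm); z points along the fingers, y is the line along which they close (so a half turn about z gives the same grasp; the last joint's range is limited). The gripper opens to 91 mm and grips with 3 to 60 N. Pads are 32 mm wide; open, the fingers measure 118 mm over their backs; the gripper's body (76 mm by 178 mm) begins 60 mm behind the grasp point.
Start: joints at [67.151, 18.312, 89.639, -0, 72.044, -1.146], TCP at [212.643, 534.256, 185.676] pointing down, gripper open.
Joint ranges: [-177.97, 177.97], [-48.28, 115.42], [12.27, 149.76], [-77.06, 257.06], [2.81, 150.46], [-146.56, 146.56]. Speed limits (degrees/s): [147.25, 147.25, 180, 180, 180, 180].

INTERFACE

Orientations are given as [roll, pitch, yaw] about the fixed x, y, z axes, in that order (R = Rz(yaw) Ry(pitch) Rx(roll)).
In Python, from workcell import env, optics gives the robot as it stands. The module is installed in compiled form; this text tells all that it offers.
- The arm moves only by the tool send_rows, never from a script. Its argument "targets" is a list that holds one entry, the list of rows, each a list of 7 numbers: the turn, a rotation vector about the world's x, y, z scaled (see below), then the shift along the world's x, y, z scaled (see below), then the closure, from -1 (fully open) to 1 (shut). In form: [[[rx, ry, rz, x, y, z, gripper], ...]]. A call has 1 to 12 rows; each row shifts and turns the commanded pose from where the row before left it; what a row does not reach is not made up. The controller multiplies each number of a shift by 0.2 m and each number of a turn by pi/2 rad. A row lasts 1/10 s, in which the tool goes at most 50 mm and 8.59 degrees, less where a joint would pass 70% of its speed; a pose out of reach is approached as far as the arm can. A call with a number of a shift or a turn outside -1 to 1 is refused whole. A call with a gripper value outside its range is refused whole. The fingers move at their own pace and stop on an object; "grip_force" is the grip in N (left out, the last holds). Time passes only in rows, so rows that do not move let the fingers close. It gives the time, the measured TCP pose, the force, the opening and the grip force at its end, in the units of the state.
- env.state(): the state, without advancing time (a new reading comes with each control period).
- optics.grab_frame(name): name is "side" or "top" or "wrist"; returns (picture, depth): 400x640x3 uint8, red, green, blue; 400x640 float32, mm along the optical axis (not along the pixel's ray), 0 where there is no reading.
- optics.camera_info(name): a dict with "camera_matrix" (3x3 intrinsics, pixels), "R" (3x3) and "t" (3): a world point X has camera coordinates R X + t; the wrist camera has in their place "mount" (4x4, takes a point from camera to tool coordinates, whose origin is the TCP and whose axes are the flange's). Camera axes: x right, y down, z forward; pixel columns grow to the right and rows downward; lengths in mm; the calibration is good to about 2 mm. A picture is of the moment at which its call begins: read the wrist's pose just before it. camera_info takes no time and is no camera call.
- env.job_done(): hands the job in; it is judged then, once.
Trained networks look in the newest picture that a camera, given by its name, has taken for a name from the list of things; names that differ only in an ending like _2 or _b are one class to them, and where a whole thing is asked for, a point or a joint stands for the part that bears it (a point fixed in the world has none). Each returns a list of dicts, best first, with "conf" (0 to 1); they miss things now and then, are a little off and sometimes report something else, mostly with a low value. They report only what shows in the picture. A call takes as long as a camera call. They do not tell look-alikes from the thing itself.
- optics.silhouettes(camera, name): "mask" (400x640 bool, what is visible of it) and "at" ([column, row] in pixels, amid what is visible of it).
- optics.place_of(camera, name): "at" ([column, row] in pixels: a listed point, or the origin of a listed thing).
The state is a dict: "time_s": time; "qpos": joint angles; "qvel": joint speeds; "effort": joint torques, N m; "ee_pos": TCP position; "ee_rot": TCP orientation; "force": force on the tool from outside, world axes, zero at the start; "torque": the same for the moment, N m; "gripper_width": finger opening in mm; "gripper_force": force on a finger pad.
Only numpy, scipy, OpenCV 4.12 (cv2) and the standard library are available. Lean on these libraries where they do the work, as an engineer would, in place of code of your own. Each camera call takes 0.05 s, during which the arm holds its last target. There are 200 camera calls.

TASK

Push the blue carousel round by its rim (the orange tabs are there for pushing) until the open card carton of vials stands at the front, squarely in line with the yellow arrow on the black foot, and leave it at rest there. Only push, gently: do not pinch or lift anything, do not touch the things standing on the carousel, and leave the things on the desk where they are.

Things in the scene. Friction and masses are not known exactly. Their poses are not given: they have to be found in the camera images.
- carousel_base: black round foot of the carousel, 200 mm across, fixed to the desk, 14 mm high. Origin on the turning axis at desk height, z up; its own -x points along the front tongue (56 mm wide, 8 mm high, reaching 195 mm from the axis) that carries a yellow arrow pointing at the axis. It stands at varying places, its tongue turned up to 0.3 rad from straight towards the robot.
- arrow (a point): point on the yellow arrow, 160 mm from the axis in the foot's -x direction, 10 mm above the desk; the line from the axis through it is the front
- tray: blue round tray, 250 mm across, turning on the foot either way without stop. Origin on the turning axis 14 mm above the desk, z up; top face 22 mm above the desk, with a lip to 28 mm. It turns stiffly (about 1 N at the rim), does not coast and stays where it is left. White ribs 3 mm high part it into quarters; the carton's quarter is centred on the tray's own -x, so the tray's axes line up with the foot's when the carton is at the front.
- tab0 (a point): orange upright push tab on the rim at 45 degrees anticlockwise from the tray's own +x: 28 mm along the radius (108 to 136 mm from the axis), 8 mm thick, its top 58 mm above the desk; on a flat orange foot 34 mm along the radius, 16 mm wide, up to 24 mm above the desk. This point: its centre, 122 mm from the axis, 44 mm above the desk
- tab1 (a point): orange upright push tab on the rim at 135 degrees anticlockwise from the tray's own +x: 28 mm along the radius (108 to 136 mm from the axis), 8 mm thick, its top 58 mm above the desk; on a flat orange foot 34 mm along the radius, 16 mm wide, up to 24 mm above the desk. This point: its centre, 122 mm from the axis, 44 mm above the desk
- tab2 (a point): orange upright push tab on the rim at 225 degrees anticlockwise from the tray's own +x: 28 mm along the radius (108 to 136 mm from the axis), 8 mm thick, its top 58 mm above the desk; on a flat orange foot 34 mm along the radius, 16 mm wide, up to 24 mm above the desk. This point: its centre, 122 mm from the axis, 44 mm above the desk
- tab3 (a point): orange upright push tab on the rim at 315 degrees anticlockwise from the tray's own +x: 28 mm along the radius (108 to 136 mm from the axis), 8 mm thick, its top 58 mm above the desk; on a flat orange foot 34 mm along the radius, 16 mm wide, up to 24 mm above the desk. This point: its centre, 122 mm from the axis, 44 mm above the desk
- carton_place (a point): where the carton stands on the tray: 70 mm from the axis along the tray's own -x, on the top face
- carton: loose open white and grey card carton for vials with a red spot, 60 x 86 x 34 mm, open end flap pointing outwards; origin at the middle of its underside, on the tray about 70 mm from the axis, so its top is about 57 mm above the desk
- logger: loose cream temperature logger with small buttons, 52 x 82 x 17 mm, on the tray about 75 mm from the axis; origin at the middle of its underside
- vial: loose clear glass vial with white collar, upright, 16 mm across, 35 mm high, on the tray about 75 mm from the axis; origin at the middle of its underside
- swab: loose foil swab sachet, 34 x 34 x 5 mm, on the tray about 75 mm from the axis; origin at the middle of its underside
- marker_red: loose white marker pen with a red cap lying on the desk to the left, 16 x 130 x 17 mm; origin at the middle of its underside
- marker_black: loose black marker pen lying on the desk to the left, 16 x 130 x 17 mm; origin at the middle of its underside
Mind the look-alikes: they are no part of the job. What is shaped like the swab but green or red is not meant.

How it is judged (in metres and radians):
At the end, for the whole second after the job is handed in: The carton's origin lies within 12 mm of the front line (axis to arrow), on the arrow's side, within 20 mm of its place on the tray; the tray is at rest; carton, logger, vial and swab still stand flat (within 0.25 rad) on the tray; both markers are within 15 mm of where they were (y of carton in the frame of carousel_base between -0.012 and 0.012 m and x of carton in the frame of carousel_base below -0.04 m and horizontal distance between carton and carton_place below 0.02 m and angular speed of tray below 0.03 rad/s and angle between each of carton, logger, vial, swab's own z axis and vertical below 0.25 rad and height (world z) of each of carton, logger, vial, swab above 0.015 m and horizontal distance between each of logger, vial, swab and carousel_base below 0.11 m and distance of each of marker_red, marker_black from where it was at the start of the episode below 0.015 m); the robot touches nothing.
It fails at once if the robot touches the carton, logger, vial or swab (contact force between any of the fingers, the arm and carton above 0.5 N or contact force between any of the fingers, the arm and logger above 0.5 N or contact force between any of the fingers, the arm and vial above 0.5 N or contact force between any of the fingers, the arm and swab above 0.5 N).
It fails at once if the carton, logger, vial or swab is lifted off the tray (height (world z) of any of carton, logger, vial, swab above 0.045 m).
It fails at once if the tray is pinched or pushed hard (over 25 N) (contact force between the fingers and tray above 25 N).
It fails at once if a marker on the desk is moved by more than 15 mm (distance of any of marker_red, marker_black from where it was at the start of the episode above 0.015 m).
It also fails if it takes over 64 s, if anything falls off the work surface, if the arm or the gripper's body presses on something with over 40 N, if the wrist force passes 120 N, or if a joint passes its speed limit or range.

## Working session

There is one attempt and no reset: what is moved stays moved. The work goes in short steps, Python scripts to look and compute and a tool call to move; the robot and the scene stay as the last step left them, time stands still between calls to the robot, and variables do not carry over. Pictures are saved under pics/ and viewed, at most 10 in all, crops included, and the job is handed in when it is done.

Besides the shell and the picture viewer there is one more tool, called after "Request:" as name(argument=value, ...), one argument or row to a line, values as JSON. send_rows: Moves the arm, as the interface text tells. Its arguments: {"type":"object","properties":{"targets":{"type":"array"},"grip_force":{"type":"number"}},"required":["targets"]}

```bash
mkdir -p pics
cat > h.py <<'E'
import numpy as np, cv2
from workcell import env, optics
def ray(cam,px,z):
    c=optics.camera_info(cam);K=np.array(c["camera_matrix"]);R=np.array(c["R"]);t=np.array(c["t"]).ravel()
    d=R.T@np.linalg.inv(K)@np.array([px[0],px[1],1.]);o=-R.T@t
    return o+d*(z-o[2])/d[2]
def save(cam,n):
    p,d=optics.grab_frame(cam);cv2.imwrite(f"pics/{n}.png",p[:,:,::-1]);return p,d
E
python3 - <<'E'
from h import *
Z=dict(carousel_base=0,arrow=10,tray=14,tab0=44,tab1=44,tab2=44,tab3=44,carton_place=22,carton=22,logger=22,vial=22,swab=22,marker_red=0,marker_black=0)
for cam in ["top"]:
    save(cam,cam+"0")
    for n,z in Z.items():
        for r in optics.place_of(cam,n)[:4]:
            print(cam,n,round(r["conf"],2),np.round(r["at"]),np.round(ray(cam,r["at"],z)[:2],1))
save("side","side0")
print(env.state()["ee_rot"],env.state()["time_s"])
E
```

```text
top carousel_base 0.48 [367. 206.] [488.3 -39.6]
top arrow 0.72 [329. 242.] [385.4  68.7]
top tray 0.58 [330. 183.] [553.7  67.3]
top tab0 0.9 [353. 145.] [658.3   3. ]
top tab0 0.73 [298. 159.] [617.5 156.9]
top tab0 0.72 [307. 218.] [451.2 131.9]
top tab0 0.64 [369. 208.] [480.5 -39.9]
top tab1 0.9 [353. 145.] [658.3   3. ]
top tab1 0.73 [298. 159.] [617.5 156.9]
top tab1 0.72 [307. 218.] [451.2 131.9]
top tab1 0.64 [369. 208.] [480.5 -39.9]
top tab2 0.9 [353. 145.] [658.3   3. ]
top tab2 0.73 [298. 159.] [617.5 156.9]
top tab2 0.72 [307. 218.] [451.2 131.9]
top tab2 0.64 [369. 208.] [480.5 -39.9]
top tab3 0.9 [353. 145.] [658.3   3. ]
top tab3 0.73 [298. 159.] [617.5 156.9]
top tab3 0.72 [307. 218.] [451.2 131.9]
top tab3 0.64 [369. 208.] [480.5 -39.9]
top carton_place 0.83 [354. 175.] [574.6  -2.3]
top carton_place 0.19 [305. 216.] [456.  137.1]
top carton 0.73 [352. 180.] [562.4   4.9]
top logger 0.75 [326. 156.] [629.7  80.4]
top logger 0.44 [368. 206.] [488.1 -40.6]
top vial 0.47 [304. 188.] [538.3 140.2]
top swab 0.63 [303. 266.] [318.1 141. ]
top swab 0.61 [335. 208.] [480.1  52.7]
top swab 0.59 [277. 268.] [312.5 213.8]
top swab 0.58 [428. 201.] [ 502.9 -209.1]
top marker_red 0.52 [227. 190.] [533.3 364.1]
top marker_red 0.32 [308. 188.] [541.2 132.1]
top marker_black 0.56 [238. 154.] [640.3 335.6]
[ 1.79992994e+02 -1.36585066e-03  1.58295504e+02] 0.8
```

View pics/top0.png

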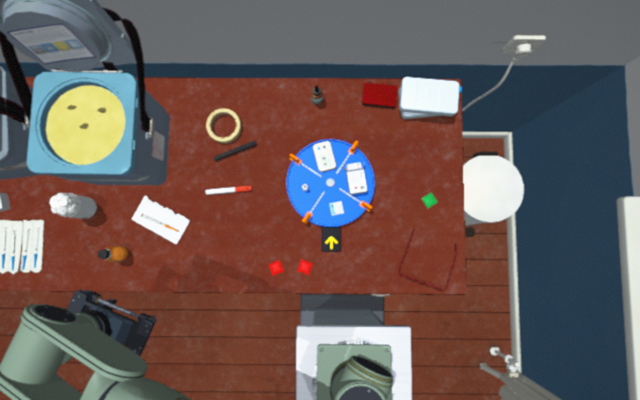

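View pics/side0.png

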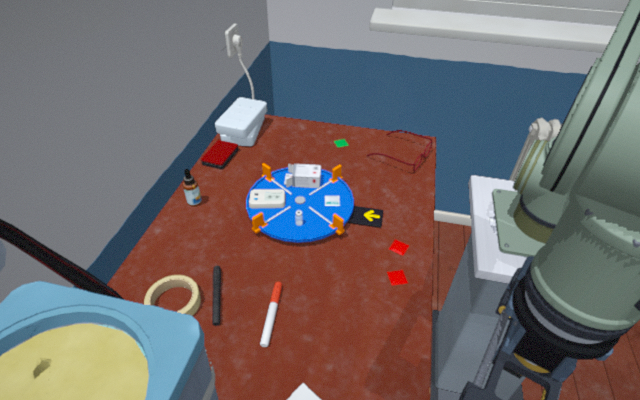

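The axis is near (552, 63) and the arrow points at about 178°. There are two white candidates: (357,179), which has a flap and red spot and fits the carton, and (324,156), which has buttons and fits the logger. The green square at (430,200) and the red ones at (277,268) and (305,267) are swab look-alikes. I'll check this in one enlarged crop.

Run:
```python
from h import *
p=cv2.imread("pics/top0.png");cv2.imwrite("pics/crop0.png",cv2.resize(p[130:260,275:390],None,fx=4.6,fy=4.6,interpolation=cv2.INTER_CUBIC))
# refined axis from tab colours
hsv=cv2.cvtColor(p,cv2.COLOR_BGR2HSV)
for nm,lo,hi,z in [("blue",(95,150,80),(125,255,255),26),("yellow",(24,120,120),(36,255,255),10)]:
    m=cv2.inRange(hsv,lo,hi);m[:130]=0;m[265:]=0;m[:,:275]=0;m[:,390:]=0
    q=cv2.convexHull(cv2.findNonZero(m));(c,r)=cv2.minEnclosingCircle(q)
    M=cv2.moments(m,True);print(nm,c,r,ray("top",c,z),"cent",ray("top",(M["m10"]/M["m00"],M["m01"]/M["m00"]),z))
```

```text
blue (330.1797180175781, 183.0195770263672) 44.0953254699707 [551.32057107  67.05386369  26.        ] cent [542.27240525  74.77379033  26.        ]
yellow (330.5, 242.5) 6.670932292938232 [383.43377081  65.04440333  10.        ] cent [385.63510278  63.88921625  10.        ]
```

View pics/crop0.png

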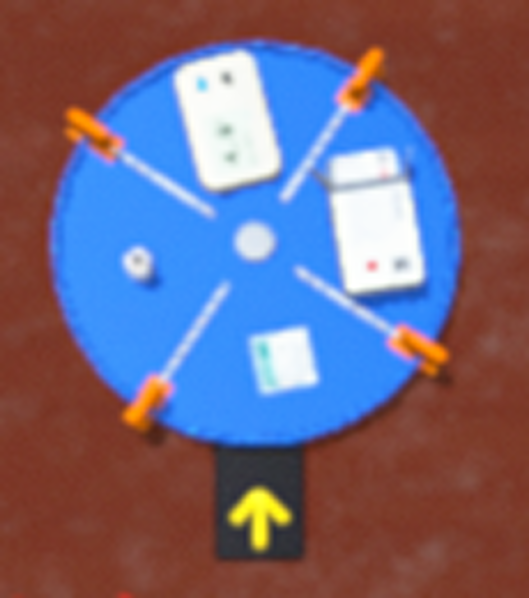

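The crop settles it. The carton (flap, red spot) is on the right at crop (375,220), and the logger (buttons) is at the back. The carousel must turn about 100° clockwise. I'll push the front-right tab from its anticlockwise side with the fingers shut, at r=138 mm so they stay clear of the carton.

Request:
send_rows(
  targets=[
    [[0.0315,0,0,0.088,-0.177,0,1],[0,0,0,0.088,-0.177,0,1],[0,0,0,0.088,-0.177,0,1],[0,0,0,0.088,-0.177,0,1],[0,0,0,0.088,-0.177,0,1],[0,0,0,0.088,-0.177,0,1],[0,0,0,0.088,-0.177,0,1],[0,0,0,0.088,-0.177,0,1],[0,0,0,0.088,-0.177,0,1]],
  ],
)

```text
time_s: 1.7
ee_pos: [371.6, 214.2, 185.9]
ee_rot: [177.3, -1.0, 158.3]
force: [-0.3, -0.3, 0.7]
gripper_width: 22.1
gripper_force: 0.0
```

```bash
python3 -c "
from h import *
s=env.state();print(s['ee_pos'],s['ee_rot'],s['gripper_width'],s['force'])"
```

```text
[371.55004819 214.20125527 185.94878745] [177.32508794  -1.01425875 158.33275364] 22.14528592774838 [-0.25013708 -0.33052958  0.73417107]
```

I put the small turn in rx instead of rz. I'll undo it in the next rows.

Request:
send_rows(
  targets=[
    [[-0.0315,0,0,0.089,-0.176,0,1],[0,0,0.063,0.089,-0.176,0,1],[0,0,0,0.089,-0.176,0,1],[0,0,0,0.089,-0.176,0,1],[0,0,0,0.089,-0.176,0,1],[0,0,0,0.089,-0.176,0,1],[0,0,0,0.089,-0.176,0,1],[0,0,0,0.089,-0.176,0,1],[0,0,0,0,0,0,1],[0,0,0,0,0,0,1]],
  ],
)

```text
time_s: 2.7
ee_pos: [513.3, -66.3, 185.4]
ee_rot: [180.0, -0.1, 163.9]
force: [-0.3, 0.9, -0.0]
gripper_width: 0.5
gripper_force: 0.0
```

Run:
```python
from h import *
s=env.state();print(s['ee_pos'],s['ee_rot'],s['gripper_width'])
save("side","side1")
C=np.array([551.7,65]);P=lambda a:C+138*np.array([np.cos(np.radians(a)),np.sin(np.radians(a))])
print("to start",(P(-106)-s['ee_pos'][:2])/200)
a=np.arange(-106,-217,-2.5)
for i in range(len(a)-1): print(a[i+1],np.round((P(a[i+1])-P(a[i]))/200,3),end=" ")
```

```text
[513.27714426 -66.31281597 185.35603819] [ 1.79972315e+02 -6.08554776e-02  1.63861001e+02] 0.5226467339939774
to start [ 0.0019245  -0.00670649]
-108.5 [-0.029  0.009] -111.0 [-0.028  0.01 ] -113.5 [-0.028  0.011] -116.0 [-0.027  0.013] -118.5 [-0.027  0.014] -121.0 [-0.026  0.015] -123.5 [-0.025  0.016] -126.0 [-0.025  0.017] -128.5 [-0.024  0.018] -131.0 [-0.023  0.019] -133.5 [-0.022  0.02 ] -136.0 [-0.021  0.021] -138.5 [-0.02   0.022] -141.0 [-0.019  0.023] -143.5 [-0.018  0.024] -146.0 [-0.017  0.025] -148.5 [-0.016  0.025] -151.0 [-0.015  0.026] -153.5 [-0.014  0.027] -156.0 [-0.013  0.027] -158.5 [-0.012  0.028] -161.0 [-0.01   0.028] -163.5 [-0.009  0.029] -166.0 [-0.008  0.029] -168.5 [-0.007  0.029] -171.0 [-0.005  0.03 ] -173.5 [-0.004  0.03 ] -176.0 [-0.003  0.03 ] -178.5 [-0.001  0.03 ] -181.0 [-0.    0.03] -183.5 [0.001 0.03 ] -186.0 [0.002 0.03 ] -188.5 [0.004 0.03 ] -191.0 [0.005 0.03 ] -193.5 [0.006 0.029] -196.0 [0.008 0.029] -198.5 [0.009 0.029] -201.0 [0.01  0.028] -203.5 [0.011 0.028] -206.0 [0.013 0.027] -208.5 [0.014 0.027] -211.0 [0.015 0.026] -213.5 [0.016 0.025] -216.0 [0.017 0.025]
```

View pics/side1.png

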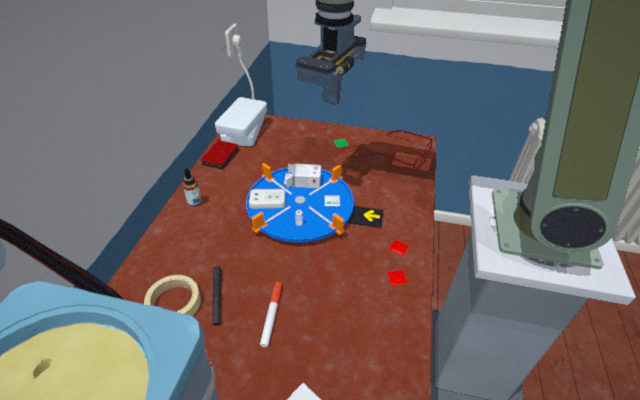

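The side view shows shut fingers above the gap just outside the carton's quarter, with tab D at (336,173) and nothing in the way. I'll go down to z≈34 and then look.

Request:
send_rows(
  targets=[
    [[0,0,0,0.002,-0.007,-0.12,1],[0,0,0,0,0,-0.12,1],[0,0,0,0,0,-0.12,1],[0,0,0,0,0,-0.12,1],[0,0,0,0,0,-0.12,1],[0,0,0,0,0,-0.1,1],[0,0,0,0,0,-0.055,1],[0,0,0,0,0,0,1],[0,0,0,0,0,0,1]],
  ],
)

```text
time_s: 3.65
ee_pos: [514.3, -66.9, 35.4]
ee_rot: [180.0, 0.1, 164.0]
force: [0.5, 0.6, 0.4]
gripper_width: 0.8
gripper_force: 0.0
```

Run:
```python
from h import *
p,d=save("side","side2");cv2.imwrite("pics/side2c.png",cv2.resize(p[110:260,220:420,::-1],None,fx=3.5,fy=3.5))
```

```text
(no output)
```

View pics/side2c.png

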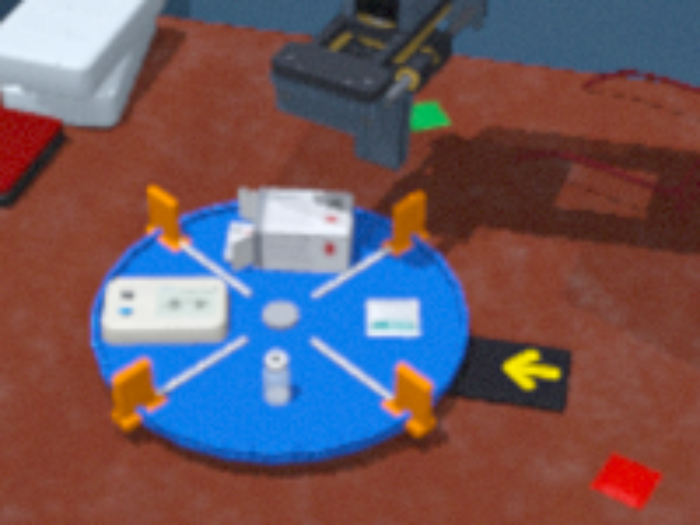

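Run:
```python
from h import *
c=optics.camera_info("side");K=np.array(c["camera_matrix"]);R=np.array(c["R"]);t=np.array(c["t"]).ravel()
for n,X in dict(tip=env.state()["ee_pos"],axis=[551.7,65,22],arrow=[385,64,10],tabD=[480.5,-39.9,44],tabA=[658,3,44]).items():
    v=K@(R@np.array(X)+t);print(n,v[:2]/v[2],(v[:2]/v[2]-[220,110])*3.5)
for n in ["tray","tab0","arrow"]:
    for r in optics.place_of("side",n): print(n,r["conf"],r["at"],ray("side",r["at"],{"tray":14,"tab0":44,"arrow":10}[n])[:2])
```

```text
tip [327.87929409 163.90623579] [377.5775293  188.67182528]
axis [300.94469251 199.78727664] [283.30642379 314.25546824]
arrow [370.99867349 214.68892095] [528.49535721 366.41122332]
tabD [339.27309982 169.81062287] [417.45584938 209.33718005]
tabA [265.28975748 169.82982039] [158.51415119 209.40437137]
tray 0.76 [301.0, 201.8] [552.10295871  63.4191446 ]
tab0 0.97 [264.7, 169.6] [659.6933196    2.47544602]
tab0 0.91 [336.9, 171.3] [485.11706265 -32.74803753]
tab0 0.72 [336.5, 220.5] [454.33989511 133.9851463 ]
tab0 0.56 [258.5, 216.8] [621.49652226 162.18174556]
arrow 0.85 [369.0, 213.1] [390.18965719  59.85926541]
```

The visible fingertip sits about 7 px above where the stated TCP projects. I'll check it with depth.

Run:
```python
from h import *
c=optics.camera_info("side");K=np.array(c["camera_matrix"]);R=np.array(c["R"]);t=np.array(c["t"]).ravel()
p,d=optics.grab_frame("side")
def X(u,v): return R.T@(np.linalg.inv(K)@[u,v,1.]*d[v,u]-t)
for u,v in [(323,148),(327,150),(331,145),(331,150),(331,153),(333,155),(331,157),(331,160),(328,163),(328,166),(300,200),(336,168)]: print(u,v,p[v,u],np.round(X(u,v)))
s=env.state();print(s["ee_pos"],s["qpos"])
v=K@(R@[513.3,-66.3,185.4]+t);print(v[:2]/v[2])
```

```text
323 148 [62 77 95] [511.  21. 147.]
327 150 [62 75 94] [501.  25. 146.]
331 145 [60 72 91] [505. -47. 109.]
331 150 [58 69 85] [505. -48.  94.]
331 153 [ 70  85 101] [505. -50.  84.]
333 155 [59 71 89] [501. -57.  74.]
331 157 [67 69 81] [505. -52.  70.]
331 160 [117  56  43] [ 518. -132.   -0.]
328 163 [121  62  49] [ 524. -118.   -1.]
328 166 [117  57  45] [ 521. -102.    1.]
300 200 [187 196 210] [553.  70.  26.]
336 168 [194 107   0] [487. -27.  58.]
[514.44185076 -67.40512715  35.54168885] [-8.73950117e+00  2.16387194e+01  1.09034758e+02  8.92933224e-03
  4.92259593e+01 -8.27107253e+01]
[330.24555581 112.53774955]
```

```bash
cat >> h.py <<'E'
def cloud(cam):
    c=optics.camera_info(cam);K=np.array(c["camera_matrix"]);R=np.array(c["R"]);t=np.array(c["t"]).ravel()
    p,d=optics.grab_frame(cam);v,u=np.nonzero(d>0)
    Y=np.linalg.inv(K)@np.stack([u,v,np.ones_like(u)])*d[v,u]
    return (R.T@(Y-t[:,None])).T,p[v,u]
E
python3 - <<'E'
from h import *
for cam in ["side","top"]:
    X,c=cloud(cam)
    m=(abs(X[:,0]-514)<45)&(abs(X[:,1]+67)<45)&(X[:,2]>35)&(c[:,0]<110)
    Q=X[m];print(cam,len(Q))
    for a in range(35,200,15):
        q=Q[(Q[:,2]>=a)&(Q[:,2]<a+15)]
        if len(q): print(a,len(q),q.min(0).round(),q.max(0).round())
E
```

```text
side 3005
50 3 [497. -66.  64.] [530. -58.  65.]
65 67 [496. -70.  65.] [532. -49.  80.]
80 53 [495. -68.  80.] [532. -49.  95.]
95 39 [495. -71.  95.] [511. -48. 110.]
110 39 [495. -69. 110.] [511. -46. 125.]
125 5 [500. -53. 125.] [503. -47. 130.]
140 35 [ 469. -105.  144.] [504. -30. 154.]
155 212 [ 469. -108.  155.] [542. -23. 170.]
170 182 [ 474. -112.  170.] [549. -22. 185.]
185 229 [ 477. -110.  185.] [551. -23. 200.]
top 708
50 4 [528. -34.  54.] [545. -23.  60.]
140 2 [473. -77. 150.] [473. -74. 151.]
155 67 [ 470. -111.  156.] [558. -23. 170.]
170 10 [476. -69. 171.] [554. -23. 185.]
185 17 [502. -30. 185.] [551. -23. 190.]
```

Depth from the side camera puts the fingertips at z≈64 while the state reads 35. The xy agrees, and the gripper body sits about 29 mm high as well. So the reported z is about 29 mm too low. I'll go down another 26 mm in small steps, watching the force.

Request:
send_rows(
  targets=[
    [[0,0,0,0,0,-0.03,1],[0,0,0,0,0,-0.03,1],[0,0,0,0,0,0,1],[0,0,0,0,0,0,1]],
  ],
)

```text
time_s: 4.4
ee_pos: [513.5, -67.3, 22.2]
ee_rot: [-180.0, -0.1, 164.0]
force: [0.4, -1.2, -0.2]
gripper_width: 0.2
gripper_force: 0.0
```

Request:
send_rows(
  targets=[
    [[0,0,0,0,0,-0.03,1],[0,0,0,0,0,-0.03,1],[0,0,0,0,0,0,1],[0,0,0,0,0,0,1]],
  ],
)

```text
time_s: 4.8
ee_pos: [513.7, -67.3, 10.4]
ee_rot: [180.0, -0.0, 164.0]
force: [0.2, 0.2, -0.0]
gripper_width: 0.3
gripper_force: 0.0
```

Run:
```python
from h import *
X,c=cloud("side")
m=(abs(X[:,0]-514)<30)&(abs(X[:,1]+67)<30)&(X[:,2]>28)&(X[:,2]<110)&(c[:,0]<110)&(c[:,2]>c[:,0])
Q=X[m];print(len(Q),np.sort(Q[:,2])[:8].round(),Q.min(0).round(),Q.max(0).round(),env.state()["force"])
```

```text
178 [28. 28. 28. 28. 28. 28. 29. 29.] [494. -70.  28.] [531. -41. 105.] [0.0821996  0.54842311 0.21035651]
```

There's no contact and the tips are at about z 39, which overlaps the tab by about 19 mm. Starting the push along the arc.

Request:
send_rows(
  targets=[
    [[0,0,-0.028,-0.029,0.009,0,1],[0,0,-0.028,-0.028,0.01,0,1],[0,0,-0.028,-0.028,0.011,0,1],[0,0,-0.028,-0.027,0.013,0,1],[0,0,-0.028,-0.027,0.014,0,1],[0,0,-0.028,-0.026,0.015,0,1],[0,0,-0.028,-0.025,0.016,0,1],[0,0,-0.028,-0.025,0.017,0,1],[0,0,0,0,0,0,1]],
  ],
)

```text
time_s: 5.75
ee_pos: [470.4, -46.1, 10.9]
ee_rot: [180.0, -0.0, 143.8]
force: [-0.4, -0.1, -1.0]
gripper_width: 0.9
gripper_force: 0.0
```

Run:
```python
from h import *
p,d=save("side","side3");cv2.imwrite("pics/side3c.png",cv2.resize(p[110:260,220:420,::-1],None,fx=3.5,fy=3.5))
print(env.state()["ee_pos"],env.state()["force"])
```

```text
[470.90245733 -46.28084794  10.94031599] [ 0.21154244 -0.9242539  -0.1503436 ]
```

View pics/side3c.png

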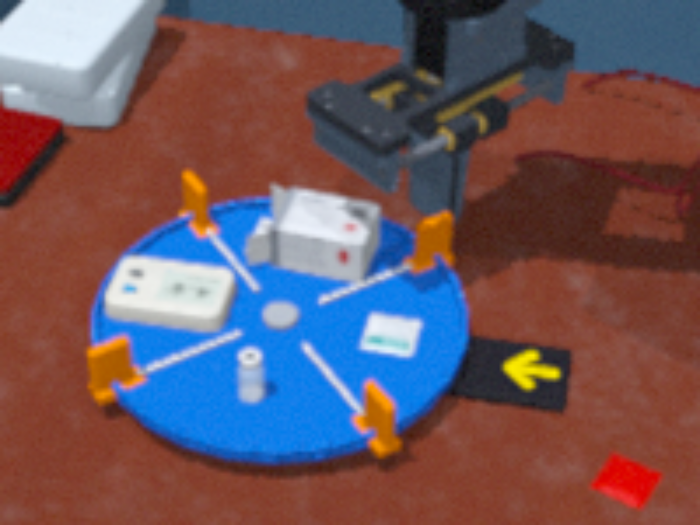

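The tray has turned about 10° clockwise with the finger behind tab D at crop (435,240), and the carton is untouched. Continuing along the arc.

Request:
send_rows(
  targets=[
    [[0,0,-0.028,-0.024,0.018,0,1],[0,0,-0.028,-0.023,0.019,0,1],[0,0,-0.028,-0.022,0.02,0,1],[0,0,-0.028,-0.021,0.021,0,1],[0,0,-0.028,-0.02,0.022,0,1],[0,0,-0.028,-0.019,0.023,0,1],[0,0,-0.028,-0.018,0.024,0,1],[0,0,-0.028,-0.017,0.025,0,1],[0,0,-0.028,-0.016,0.025,0,1],[0,0,-0.028,-0.015,0.026,0,1],[0,0,-0.028,-0.014,0.027,0,1],[0,0,-0.028,-0.013,0.027,0,1]],
  ],
)

```text
time_s: 7.0
ee_pos: [426.7, 8.9, 10.8]
ee_rot: [180.0, 0.0, 113.5]
force: [-0.3, -1.3, 0.4]
gripper_width: 0.4
gripper_force: 0.5
```

Request:
send_rows(
  targets=[
    [[0,0,-0.028,-0.012,0.028,0,1],[0,0,-0.028,-0.01,0.028,0,1],[0,0,-0.028,-0.009,0.029,0,1],[0,0,-0.028,-0.008,0.029,0,1],[0,0,-0.028,-0.007,0.029,0,1],[0,0,-0.028,-0.005,0.03,0,1],[0,0,-0.028,-0.004,0.03,0,1],[0,0,-0.028,-0.003,0.03,0,1],[0,0,-0.028,-0.001,0.03,0,1],[0,0,-0.028,0,0.03,0,1],[0,0,-0.028,0.001,0.03,0,1],[0,0,-0.028,0.002,0.03,0,1]],
  ],
)

```text
time_s: 8.2
ee_pos: [415.1, 79.7, 10.7]
ee_rot: [-180.0, 0.0, 83.3]
force: [-0.4, -0.7, -0.1]
gripper_width: 0.6
gripper_force: 0.5
```

```bash
cat > m.py <<'E'
from h import *
C=np.array([551.7,65]);s=env.state();v=s["ee_pos"][:2]-C
print("finger r,th",np.hypot(*v),np.degrees(np.arctan2(v[1],v[0]))%360,s["ee_rot"][2],s["force"])
for cam in ["side","top"]:
    optics.grab_frame(cam)
    for n,z in [("tab0",44),("carton",22),("carton_place",22)]:
        for r in optics.place_of(cam,n):
            q=ray(cam,r["at"],z)[:2]-C;print(cam,n,round(r["conf"],2),np.round(r["at"]),"r",np.hypot(*q).round(),"ang",(np.degrees(np.arctan2(q[1],q[0]))%360).round(1))
E
python3 m.py
```

```text
finger r,th 137.37143485176352 173.87537698029098 83.28359681237642 [-0.4282116  -0.73094609 -0.14106698]
side tab0 0.9 [351. 210.] r 127.0 ang 165.8
side tab0 0.83 [269. 227.] r 127.0 ang 71.9
side tab0 0.76 [320. 165.] r 113.0 ang 259.9
side tab0 0.69 [255. 176.] r 129.0 ang 344.4
side carton 0.6 [326. 193.] r 65.0 ang 214.2
side carton 0.27 [348. 208.] r 112.0 ang 179.3
side carton_place 0.74 [331. 195.] r 73.0 ang 206.4
side carton_place 0.49 [215. 296.] r 308.0 ang 73.0
top tab0 0.97 [371. 194.] r 115.0 ang 254.0
top tab0 0.89 [345. 139.] r 128.0 ang 342.5
top tab0 0.77 [288. 170.] r 125.0 ang 74.8
top tab0 0.69 [318. 159.] r 74.0 ang 29.9
top carton 0.55 [343. 203.] r 66.0 ang 210.4
top carton_place 0.91 [343. 205.] r 72.0 ang 209.9
```

The tab is at about 165° and needs to reach 135°, so there are 30° to go. That is 12 more rows.

Request:
send_rows(
  targets=[
    [[0,0,-0.028,0.004,0.03,0,1],[0,0,-0.028,0.005,0.03,0,1],[0,0,-0.028,0.006,0.029,0,1],[0,0,-0.028,0.008,0.029,0,1],[0,0,-0.028,0.009,0.029,0,1],[0,0,-0.028,0.01,0.028,0,1],[0,0,-0.028,0.011,0.028,0,1],[0,0,-0.028,0.013,0.027,0,1],[0,0,-0.028,0.014,0.027,0,1],[0,0,-0.028,0.015,0.026,0,1],[0,0,-0.028,0.016,0.025,0,1],[0,0,0,0,0,0,1]],
  ],
)

```text
time_s: 9.8
ee_pos: [437.9, 141.5, 10.7]
ee_rot: [180.0, -0.0, 55.6]
force: [-0.9, 0.3, -0.8]
gripper_width: 0.2
gripper_force: 0.0
```

```bash
python3 m.py
```

```text
finger r,th 137.14048002358055 146.0909725340199 55.646407334082824 [-0.85852975  0.27311748 -0.77928092]
side tab0 0.92 [332. 224.] r 123.0 ang 137.8
side tab0 0.89 [272. 162.] r 140.0 ang 316.2
side tab0 0.85 [250. 213.] r 130.0 ang 44.8
side carton 0.7 [328. 203.] r 63.0 ang 183.7
side carton 0.36 [369. 212.] r 162.0 ang 178.9
side carton_place 0.84 [333. 205.] r 76.0 ang 179.6
top tab0 0.82 [365. 211.] r 124.0 ang 229.5
top tab0 0.69 [359. 151.] r 118.0 ang 318.2
top tab0 0.65 [300. 152.] r 122.0 ang 46.3
top carton 0.61 [328. 210.] r 77.0 ang 175.0
top carton_place 0.9 [329. 207.] r 69.0 ang 176.1
```

Another 2.5°, then back off against the push direction, rise and look.

Request:
send_rows(
  targets=[
    [[0,0,-0.028,0.017,0.025,0,1],[0,0,0,0,0,0,1],[0,0,0.028,-0.017,-0.025,0,1],[0,0,0.028,-0.016,-0.025,0,1],[0,0,0,-0.03,0,0,1],[0,0,0,0,0,0.1,1],[0,0,0,0,0,0.2,1],[0,0,0,0,0,0.2,1],[0,0,0,0,0,0.2,1],[0,0,0,0,0.2,0,1],[0,0,0,0,0.2,0,1],[0,0,0,0,0.2,0,1]],
  ],
)

```text
time_s: 11.4
ee_pos: [428.0, 257.5, 151.3]
ee_rot: [180.0, -0.1, 58.1]
force: [-0.0, 0.1, -0.1]
gripper_width: 0.6
gripper_force: 0.0
```

```bash
python3 m.py
python3 - <<'E'
from h import *
p,d=save("top","top9");cv2.imwrite("pics/crop9.png",cv2.resize(p[130:260,275:390,::-1],None,fx=4.6,fy=4.6,interpolation=cv2.INTER_CUBIC))
E
```

```text
finger r,th 228.83270426356154 122.73658035207508 58.052771262308745 [-0.03276291  0.13366495 -0.09096728]
side tab0 0.91 [272. 164.] r 130.0 ang 317.8
side tab0 0.89 [248. 212.] r 130.0 ang 42.2
side tab0 0.58 [332. 224.] r 122.0 ang 138.3
side carton 0.57 [328. 205.] r 66.0 ang 178.6
side carton_place 0.56 [332. 205.] r 74.0 ang 180.0
top tab0 0.87 [298. 152.] r 125.0 ang 47.9
top tab0 0.84 [360. 213.] r 117.0 ang 222.8
top tab0 0.65 [361. 152.] r 121.0 ang 316.0
top tab0 0.56 [301. 214.] r 123.0 ang 137.4
top carton 0.74 [329. 207.] r 68.0 ang 176.8
top carton 0.35 [297. 152.] r 132.0 ang 47.0
top carton_place 0.91 [330. 208.] r 71.0 ang 177.3
```

View pics/crop9.png

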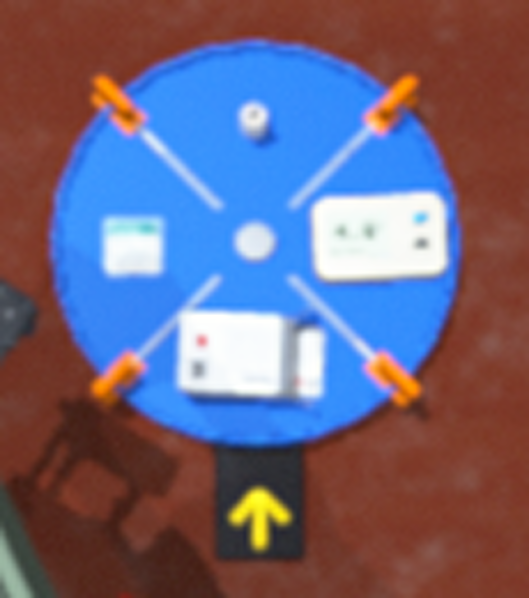

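The crop shows the carton at the front at (251,355). The arrow is at (260,515) and the axis at (255,241). The front tabs, at (117,378) and (394,378), are symmetric about the front line. Nothing has fallen over and the arm is clear, so I'm handing in.

```bash
python3 -c "
from workcell import env
print(env.job_done())"
```

```text
the job is handed in; nothing more can be done
None
```

I pushed the carousel about 100° clockwise by one tab and handed the job in: the carton stands at the front, about 3–5 mm off the arrow line by camera (limit 12 mm), the things on the tray are upright and the arm was clear, but no verdict came back.

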